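# Fit the chip blower's pipe and turn on its air

### The arm

A 6-joint arm with a two-finger parallel gripper is mounted at the origin on the work surface. World frame = base frame: x ahead of the robot, y to its left, z up, the work surface at z = 0. Lengths are in mm, angles in rad, forces in N, time in s.
With the tool pointing down it reaches from about 400 to 825 mm from the base axis. Payload 7 kg.
Tool frame: the origin (TCP) lies midway between the tips of the shut fingers; the grasp point (between the pads) lies arm.grip_point_offset behind it (arm.grip_point_offset is the distance from the TCP to the grasp point, in mm); x points along the fingers, z is the direction in which the jaws open and shut, and the axes are right-handed (so a half turn about x gives the same grasp; the last joint's range is limited). The gripper opens to 88 mm and grips with 3 to 60 N. Pads are 19 mm wide; open, the fingers measure 130 mm over their backs; the gripper's body (78 mm by 193 mm) begins 47 mm behind the grasp point.
Start: joints at [-0.937, 0.359, 0.012, 0, -1.224, -0.288], TCP at [228.764, -635.029, 226.561] pointing down, gripper open.
Joint ranges: [-3.07, 3.07], [-1.43, 2.12], [-1.02, 1.25], [-3.03, 1.67], [-3.05, -0], [-3.03, 3.03]. Speed limits (rad/s): [2.39, 2.39, 3.01, 3.14, 3.14, 3.14].

### API

Orientations are given as [roll, pitch, yaw] about the fixed x, y, z axes, in that order (R = Rz(yaw) Ry(pitch) Rx(roll)).
In Python, from station import arm, viewer gives the robot as it stands.
- The arm moves only by the tool move_arm, never from a script. Its argument "steps" is a list of rows, each an object with "dp": the shift along the tool's x, y, z in mm, a list of three; "twist": the turn about the tool's x in degrees. In form: [{"dp": [dx, dy, dz], "twist": twist}, ...]. A call has 1 to 8 rows; each row is the pose to reach, as a shift and turn from the pose measured when the call began, along the tool's axes at that moment; what a row does not reach only later rows make up. A row lasts 1/8 s, in which the tool goes at most 62.5 mm and 10.7 degrees, less where a joint would pass 70% of its speed; a pose out of reach is approached as far as the arm can. A call with a gripper value outside its range is refused whole. "grip" is the finger opening in mm, from 0 to 87.6, set as the call begins (left out, the last holds). The fingers move at their own pace and stop on an object; "grip_force" is the grip in N (left out, the last holds). Time passes only in rows, so rows that repeat a pose let the fingers close. It gives the time, the measured TCP pose, the force and the opening at its end, in the units of the state.
- arm.get_state(): the state, without advancing time (a new reading comes with each control period).
- viewer.grab_frame(name): name is "scene" or "top"; returns a dict with "color" (420x560x3 uint8, red, green, blue), "fovy" (degrees; the focal length in pixels is half the picture's height over the tangent of half this angle, whatever the lens; pixels are square), "cx", "cy" (the principal point, pixels), "cam_to_world" (4x4, takes a point from camera to world coordinates). Camera axes: x right, y down, z forward; pixel columns grow to the right and rows downward; lengths in mm; the calibration is good to about 2 mm. A picture is of the moment at which its call begins. There is no depth.
- arm.job_done(): hands the job in, once; it reports no verdict.
The state is a dict: "t": time; "qpos": joint angles; "dq": joint speeds; "effort": joint torques, N m; "tcp_pos": TCP position; "tcp_rot": TCP orientation; "contact_force": force on the tool from outside, world axes, zero at the start; "wrist_torque": the same for the moment, N m; "gripper_width": finger opening in mm.
Only numpy, scipy, OpenCV 4.12 (cv2) and the standard library are available. Lean on these libraries where they do the work, as an engineer would, in place of code of your own. Each camera call takes 0.05 s, during which the arm holds its last target. There are 200 camera calls.

### The job

Set up the chip blower: take the swan-neck blow pipe out of the wooden tool block and push it, past the seal, fully home in the one open push-in fitting on the air manifold, standing upright with its nozzle aimed at the middle of the fiddle plate. Only once it is home, open the air valve by swinging its lever all the way, until it lies in line with the manifold. Leave the fiddle plate where it lies.

Things in the scene. Friction and masses are not known exactly. Their poses are not given: they have to be found in the camera images.
- pipe: Blow pipe: rigid 12 mm steel tube, 70 to 120 g, straight for 125 mm, then a swan neck (top 149 mm over the foot) to a flat brass nozzle pointing down and out, 75 mm off the axis. Stands foot down in one hole of the tool block. Origin: centre of the foot (rounded off; full width from 6 mm up); z up the tube; x: horizontal way the nozzle points.
- pipe_grip (a point): Point on the pipe's axis 100 mm above its foot, where it is gripped from above with the fingers closing along the pipe's y (the neck is in the way along x). The straight tube is free from 50 to 115 mm above the foot; the neck's top is 49 mm above this point. A thin dark ring round the tube 24 mm above the foot marks the depth: it meets the release ring when the pipe is home.
- fitting_mouth (a point): Centre of the mouth of the one open push-in fitting: top of its grey plastic release ring (22 mm across, lead-in 18 mm narrowing to a 13 mm bore), 76 mm above the bench, bore upright. It stands in one of three ports, 55 mm apart, on the manifold bar; the others hold the same fitting with a blanking plug in it and a low hexagon screw plug.
- fitting_seat (a point): Bottom of the fitting's bore, 24 mm straight below the mouth: the stop on which the pipe's foot must rest. A springy seal stands 8 mm below the mouth: a pipe merely set in stops on it, 15 mm short of the seat; passing it takes a push of 10 to 15 N, then about 5 N of drag to the stop. Pushed home, the pipe stays by itself.
- valve (a joint): Angle of the quarter-turn valve lever at one end of the manifold. 0 (starts at 0 to 0.12): shut, lever square to the manifold, pointing to its front (robot) side. 1.571, at the stop: fully open, lever in line with the manifold, pointing away from the fittings. Grows anticlockwise seen from above. Stiff by friction, about 2 N at the grip; stays where left.
- valve_hinge (a point): Fixed point on the lever's upright pivot, at the lever's height, 58 mm above the bench. Frame of the manifold: y along its bar towards the fittings, x square to it, away from the robot. Ports at y = 78, 133 and 188 mm; bar 40 mm wide, top 46 mm above the bench.
- valve_grip (a point): Point in the grey grip of the valve lever, 70 mm from the pivot; moves with the lever, its x pointing from here to the pivot. The grip runs from 40 to 96 mm from the pivot, 14 mm wide and 11 mm high, its middle 58 mm above the bench, with nothing but the bench under it when shut; when open the inlet elbow (its top 35 mm above the bench) lies under its inner half.
- plate_mid (a point): Middle of the top of the fiddle plate, a pale wooden violin plate 356 x 208 mm, 22 mm thick, lying loose on the bench. The nozzle is to point at it; do not shift it.
- block: Fixed wooden tool block, 190 x 62 mm, 55 mm high; origin at the centre of its underside, x along it. Three holes at x = -60, 0 and 60 mm, 13.5 mm wide and 42 mm deep, floor 13 mm above the bench. Those without the pipe hold an awl (its top 95 mm above the bench) and a dowel (88 mm).
There are look-alikes about, which are no part of the job. Leave any purple or red look-alike of the pipe alone.

How it is judged:
By the outcome, as a careful person would: the job done as asked, in the order asked, and still so for the second after the job is handed in, with the robot touching nothing.
It also fails if it takes over 67 s, if anything falls off the work surface, if the arm or the gripper's body presses on something with over 40 N, if the wrist force passes 120 N, or if a joint passes its speed limit or range.

## Working session

There is one attempt and no reset: what is moved stays moved. The work goes in short steps, Python scripts to look and compute and a tool call to move; the robot and the scene stay as the last step left them, time stands still between calls to the robot, and variables do not carry over. Pictures are saved under pics/ and viewed, about 8 in all and at most 12, crops included, and the job is handed in when it is done.

Besides the shell and the picture viewer there is one more tool, called as name(argument=value, ...) on one line, values as JSON. move_arm: Moves the arm, as the interface text tells. Its arguments: {"type":"object","properties":{"steps":{"type":"array","items":{"type":"object","properties":{"dp":{"type":"array","items":{"type":"number"}},"twist":{"type":"number"}}}},"grip":{"type":"number"},"grip_force":{"type":"number"}},"required":["steps"]}

```bash
mkdir -p pics; cat > h.py <<'E'
import numpy as np, cv2
from scipy.spatial.transform import Rotation as Ro
from station import arm, viewer
def grab(n):
    f=viewer.grab_frame(n); f['T']=np.array(f['cam_to_world']); h=f['color'].shape[0]
    f['f']=h/2/np.tan(np.radians(f['fovy'])/2); return f
def ray(f,u,v):
    d=f['T'][:3,:3]@np.array([(u-f['cx'])/f['f'],(v-f['cy'])/f['f'],1]); return f['T'][:3,3],d/np.linalg.norm(d)
def onz(f,u,v,z):
    o,d=ray(f,u,v); return o+d*(z-o[2])/d[2]
def tri(f1,p1,f2,p2):
    o1,d1=ray(f1,*p1);o2,d2=ray(f2,*p2)
    s=np.linalg.lstsq(np.c_[d1,-d2],o2-o1,rcond=None)[0]; a=o1+s[0]*d1;b=o2+s[1]*d2
    return (a+b)/2,np.linalg.norm(a-b)
def proj(f,P):
    p=f['T'][:3,:3].T@(np.asarray(P,float)-f['T'][:3,3]); return f['f']*p[0]/p[2]+f['cx'],f['f']*p[1]/p[2]+f['cy']
def tool():
    s=arm.get_state(); return np.array(s['tcp_pos']),Ro.from_euler('xyz',s['tcp_rot']).as_matrix(),s
def save(n,im,k=1):
    cv2.imwrite('pics/'+n+'.png',cv2.cvtColor(cv2.resize(im,None,fx=k,fy=k,interpolation=cv2.INTER_CUBIC),cv2.COLOR_RGB2BGR))
E
python3 - <<'E'
from h import *
for n in('scene','top'):
    f=grab(n); save(n+'0',f['color'],1.4); print(n,f['f'],f['cx'],f['cy'],f['T'].round(3).tolist())
p,R,s=tool(); print(s, R.round(3), arm.grip_point_offset)
E
```

```text
scene 461.997316745183 276.6753739332844 207.4340669959726 [[0.337, 0.505, -0.794, 1400.109], [0.941, -0.184, 0.283, -367.132], [-0.003, -0.843, -0.538, 740.759], [0.0, 0.0, 0.0, 1.0]]
top 396.7857947986179 283.53060987846914 208.87211294540205 [[0.003, -0.98, 0.199, 250.973], [-1.0, -0.003, 0.003, -51.627], [-0.003, -0.199, -0.98, 1053.862], [0.0, 0.0, 0.0, 1.0]]
{'t': 0.1, 'qpos': array([-9.36918810e-01,  3.59333499e-01,  1.11497753e-02, -2.95984562e-04,
       -1.22411942e+00, -2.88166967e-01]), 'dq': array([-0.00020005, -0.00241131,  0.00309212,  0.00273769,  0.00070224,
       -0.00081981]), 'effort': array([-3.06886621e-03, -5.84163952e+01,  2.93751329e+01,  7.01552019e+00,
        1.01145194e-02, -5.74487035e-05]), 'tcp_pos': array([ 228.59437839, -634.6421584 ,  225.7065491 ]), 'tcp_rot': array([0.10558156, 1.56926403, 2.02198766]), 'contact_force': array([ 0.20770628,  0.84465053, -0.02910507]), 'wrist_torque': array([0.02479439, 0.00281464, 0.03773867]), 'gripper_width': 87.68670092858905} [[-0.001 -0.941 -0.339]
 [ 0.001 -0.339  0.941]
 [-1.     0.     0.002]] 18.8
```

View pics/scene0.png

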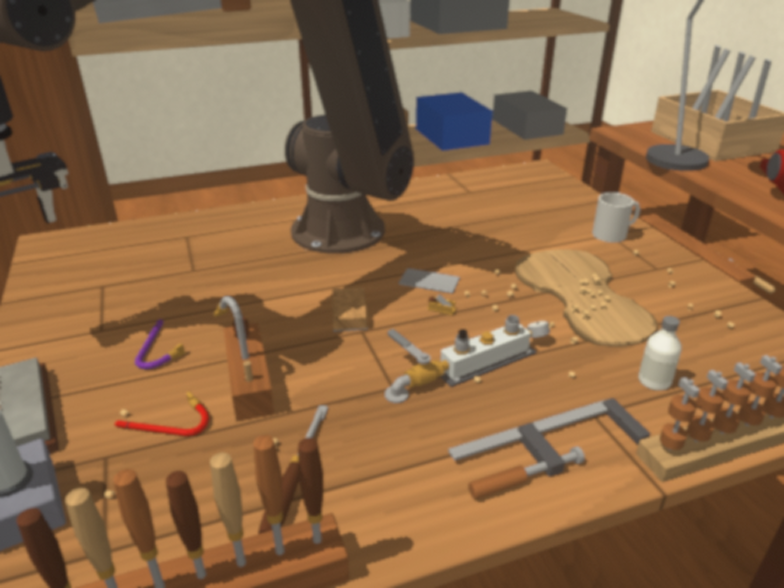

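View pics/top0.png

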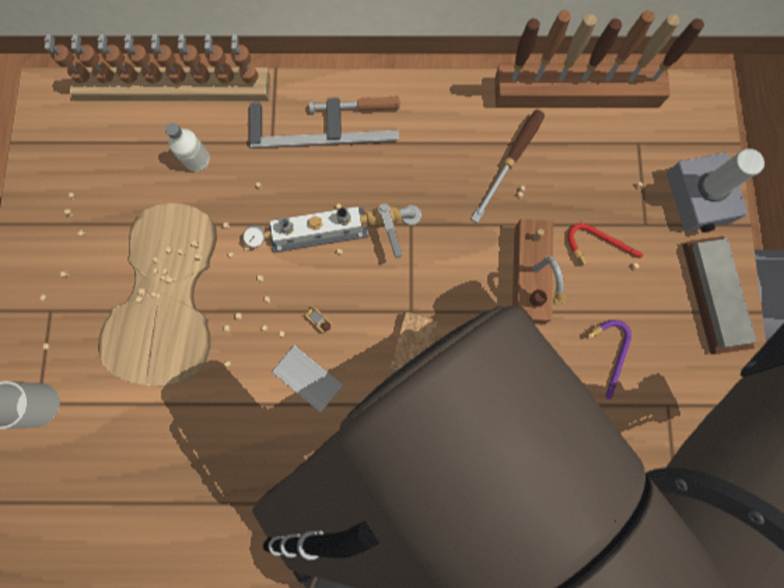

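```bash
python3 - <<'E'
from h import *
a=grab('scene');b=grab('top')
def c(f,x0,y0,w,h,k): return cv2.resize(f['color'][y0:y0+h,x0:x0+w],(w*k,h*k),interpolation=cv2.INTER_CUBIC)
L=np.vstack([c(a,270,220,130,75,3),c(b,165,135,130,75,3)])
Rr=np.vstack([c(a,140,205,65,95,3),c(b,358,150,65,85,3)])
print(L.shape,Rr.shape)
H=max(L.shape[0],Rr.shape[0]); pad=lambda i:np.vstack([i,np.zeros((H-i.shape[0],i.shape[1],3),np.uint8)])
save('crop1',np.hstack([pad(L),pad(Rr)]))
E
```

```text
(450, 390, 3) (540, 195, 3)
```

View pics/crop1.png

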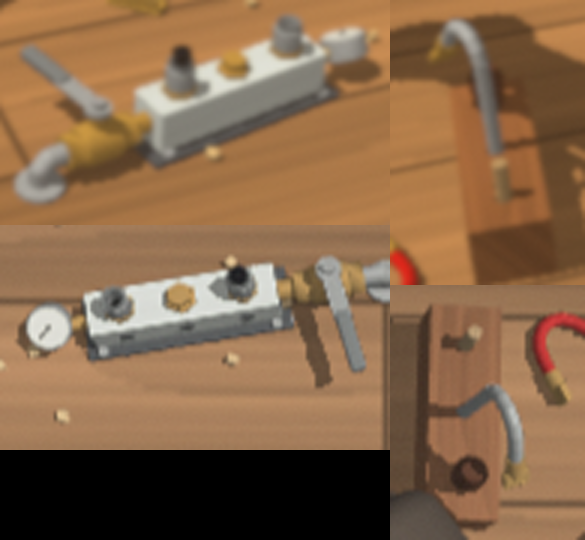

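```bash
python3 - <<'E'
from h import *
a=grab('scene');b=grab('top')
P={}
for n,s,t in [('hinge',(302.7,254.8),(274.3,148.3)),('mouth',(366,226.7),(204,159)),('nozzle',(154.7,222.5),(400.3,214.5)),('screw',(348,241),(225,158.5)),
  ('neck',(162,213),(393,199)),('grip end',(279,236.5),(284.5,182))]:
    P[n]=tri(a,s,b,t); print(n,P[n][0].round(1),round(P[n][1],1))
h=P['hinge'][0];m=P['mouth'][0]; print('dist',np.hypot(*(m-h)[:2]))
print('pipe at block top',onz(b,381.3,191.7,55))
im=b['color']; hsv=cv2.cvtColor(im,cv2.COLOR_RGB2HSV)
print('plate',hsv[200,100],hsv[175,115],'bench',hsv[200,180],hsv[250,40],hsv[200,40])
# block top corners from top view crop, z=55
c=[((x-390)/3+358,(y-285)/3+150) for x,y in [(434,306),(501,308),(499,524),(430,514)]]
for q in c: print(onz(b,*q,55).round(1))
# plate: outline extremes (from top0 /1.4) on z=22
for q in [(172,204),(152,384),(99,345),(210,335),(130,240),(215,236)]: print('pl',onz(b,q[0]/1.4,q[1]/1.4,22).round(1))
E
```

```text
hinge [614.4 -23.2  62.8] 0.6
mouth [580.7 159.5  76.9] 4.6
nozzle [ 429.2 -333.5  107.9] 4.0
screw [589.9 108.1  52.3] 2.2
neck [ 458.1 -310.7  147.6] 11.8
grip end [523.6 -49.9  60.2] 1.4
dist 185.73504984396513
pipe at block top [ 499.46386151 -301.23366966   55.        ]
plate [ 17  92 166] [ 17  93 189] bench [ 14 114 168] [ 14 114 163] [ 14 114 159]
[ 593.6 -282.8   55. ]
[ 591.9 -341.5   55. ]
[ 400.3 -329.8   55. ]
[ 408.7 -271.8   55. ]
pl [635.8 393.6  22. ]
pl [287.3 401.1  22. ]
pl [358.7 506.5  22. ]
pl [378.  300.9  22. ]
pl [562.2 468.8  22. ]
pl [570.6 304.7  22. ]
```

The scene camera view shows the robot's pipe (grey) at (175,235) in camera pixels, standing in the block's middle hole. The look-alikes are purple (112,248) and red (118,297). The mouth candidates are a black-plugged fitting (332,245), a brass screw plug (348,241) and the open grey fitting (366,227). I'm taking the grey pipe and the far fitting. The close crop confirms both.

move_arm(steps=[{"dp":[0,-40,24],"twist":0},{"dp":[0,-92,55],"twist":-1},{"dp":[0,-145,87],"twist":-2},{"dp":[0,-200,119],"twist":-3},{"dp":[0,-255,152],"twist":-3},{"dp":[0,-310,185],"twist":-3},{"dp":[0,-350,209],"twist":-3},{"dp":[0,-367,219],"twist":-3}], grip=87)

```text
t: 1.3
tcp_pos: [501.3, -302.3, 226.4]
tcp_rot: [-0.637, 1.57, 1.334]
contact_force: [-0.1, 0.1, 0.1]
gripper_width: 87.2
```

```bash
python3 - <<'E'
from h import *
a=grab('scene');b=grab('top')
p,R,s=tool(); print(p.round(1),R.round(3).tolist(),s['t'])
def c(f,x0,y0,w,h,k): return cv2.resize(f['color'][y0:y0+h,x0:x0+w],(w*k,h*k),interpolation=cv2.INTER_CUBIC)
save('crop2',np.hstack([c(a,100,150,110,140,5)[:590,:],c(b,355,150,50,140,5)[:590]]))
E
```

```text
[ 500.8 -303.1  226.2] [[-0.0, -0.921, -0.39], [0.001, -0.39, 0.921], [-1.0, -0.0, 0.001]] 1.4
```

View pics/crop2.png

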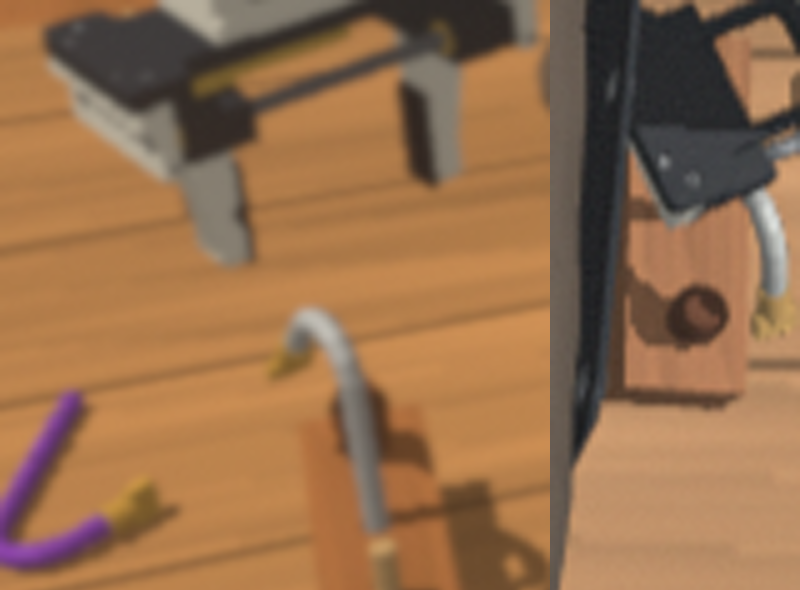

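```bash
python3 - <<'E'
from h import *
a=grab('scene');b=grab('top')
for z in (68,85,110,138): print(z,np.round(proj(a,[499.5,-304,z]),1),np.round(proj(b,[499.5,-304,z]),1))
print(proj(a,[501,-303,226]))
n,e=tri(a,(155.2,224),b,(399.6,215)); print(n,e)
im=a['color'].astype(int)
for v in (225,230,235,240,245,250,254):
    r=im[v,160:190]; sat=r.max(1)-r.min(1); u=np.where((sat<40)&(r.max(1)>70))[0]+160; print(v,u)
E
```

```text
68 [174.4 249.8] [383.6 190.5]
85 [173.6 244.1] [385.2 188.8]
110 [172.2 235.5] [387.8 186.3]
138 [170.7 225.6] [390.8 183.3]
(np.float64(166.18799903502793), np.float64(192.72782329903103))
[ 428.90476629 -333.03214842  103.17313707] 3.8542031972009037
225 [168 169 170 171]
230 [168 169 170 171 172 173 174]
235 [169 170 171 172 173 174 175]
240 [170 171 172 173 174 175]
245 [172 173 174 175]
250 [173 174 175 176]
254 [173 174 175 176 177]
```

move_arm(steps=[{"dp":[20,2,0]},{"dp":[50,2,0]},{"dp":[85,2,0]},{"dp":[108,2,0]},{"dp":[120,2,0]},{"dp":[124,2,0]},{"dp":[124,2,0]}])

```text
schema error: expected keys dp, twist
```

move_arm(steps=[{"dp":[0,0,0]},{"dp":[0,0,0]},{"dp":[0,0,0]},{"dp":[0,0,0]},{"dp":[0,0,0]}], grip=0, grip_force=60)

```text
schema error: expected keys dp, twist
```

move_arm(steps=[{"dp":[20,2,0],"twist":0},{"dp":[50,2,0],"twist":0},{"dp":[85,2,0],"twist":0},{"dp":[108,2,0],"twist":0},{"dp":[120,2,0],"twist":0},{"dp":[124,2,0],"twist":0},{"dp":[124,2,0],"twist":0}])

```text
t: 2.38
tcp_pos: [497.8, -305.8, 102.8]
tcp_rot: [-0.559, 1.571, 1.41]
contact_force: [0.9, 1.1, -0.0]
gripper_width: 87.0
```

move_arm(steps=[{"dp":[0,0,0],"twist":0},{"dp":[0,0,0],"twist":0},{"dp":[0,0,0],"twist":0},{"dp":[0,0,0],"twist":0},{"dp":[0,0,0],"twist":0}], grip=0, grip_force=60)

```text
t: 3.0
tcp_pos: [497.8, -305.8, 102.8]
tcp_rot: [-0.635, 1.571, 1.334]
contact_force: [-0.6, 0.7, -0.4]
gripper_width: 42.4
```

move_arm(steps=[{"dp":[0,0,0],"twist":0},{"dp":[0,0,0],"twist":0},{"dp":[0,0,0],"twist":0},{"dp":[0,0,0],"twist":0},{"dp":[0,0,0],"twist":0}])

```text
t: 3.62
tcp_pos: [497.7, -305.8, 102.8]
tcp_rot: [-0.142, 1.571, 1.827]
contact_force: [-0.4, 0.3, -0.5]
gripper_width: 11.0
```

move_arm(steps=[{"dp":[-8,0,0],"twist":0},{"dp":[-30,0,0],"twist":0},{"dp":[-60,0,0],"twist":0},{"dp":[-90,0,0],"twist":0},{"dp":[-110,0,0],"twist":0},{"dp":[-120,0,0],"twist":0},{"dp":[-120,0,0],"twist":0}])

```text
t: 4.5
tcp_pos: [497.9, -305.8, 223.3]
tcp_rot: [-1.88, 1.57, 0.089]
contact_force: [-0.5, -0.2, -0.9]
gripper_width: 11.1
```

```bash
python3 - <<'E'
from h import *
a=grab('scene')
p,R,s=tool(); print(p.round(1),R.round(3).tolist(),s['t'],s['gripper_width'])
save('lift',a['color'][90:300,60:340],2.8)
E
```

```text
[ 497.5 -305.6  222.4] [[-0.0, -0.922, -0.388], [0.001, -0.388, 0.922], [-1.0, 0.0, 0.001]] 4.55 10.965226201277897
```

View pics/lift.png

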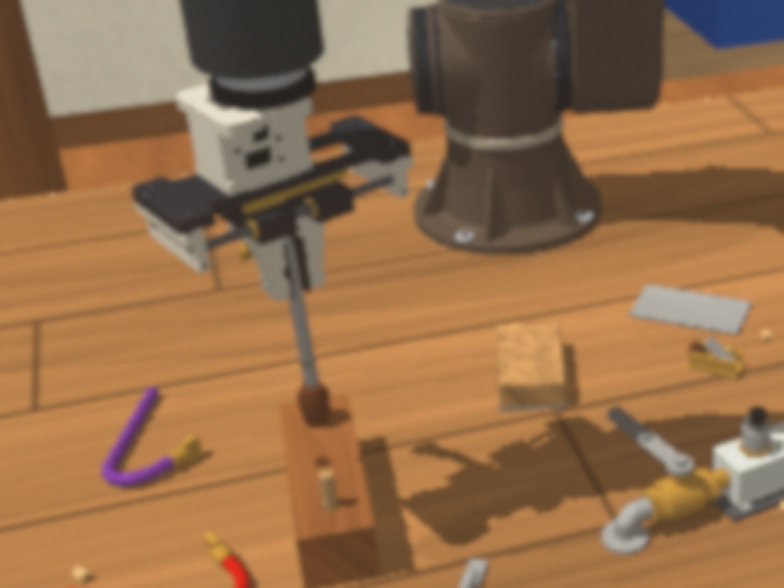

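move_arm(steps=[{"dp":[0,-15,23],"twist":5},{"dp":[0,-45,69],"twist":14},{"dp":[0,-78,120],"twist":24},{"dp":[0,-110,170],"twist":34},{"dp":[0,-142,220],"twist":44},{"dp":[0,-175,270],"twist":54},{"dp":[0,-207,320],"twist":64},{"dp":[0,-235,364],"twist":73}])

```text
t: 5.55
tcp_pos: [572.5, 122.7, 221.5]
tcp_rot: [2.562, 1.569, -3.032]
contact_force: [0.7, 0.0, -1.2]
gripper_width: 10.7
```

```bash
python3 - <<'E'
from h import *
a=grab('scene');b=grab('top')
p,R,s=tool(); print(p.round(1),R.round(3).tolist(),s['t'],s['gripper_width'])
save('top2',b['color'][100:330,20:330],2.5)
# plate mask
hsv=cv2.cvtColor(b['color'],cv2.COLOR_RGB2HSV)
m=((hsv[...,1]<104)&(hsv[...,0]>14)&(hsv[...,0]<24)&(hsv[...,2]>110)).astype(np.uint8)*255
m[:,:60]=0;m[:,165:]=0;m[:135]=0;m[285:]=0
m=cv2.morphologyEx(m,cv2.MORPH_OPEN,np.ones((3,3)));m=cv2.morphologyEx(m,cv2.MORPH_CLOSE,np.ones((9,9)))
c=max(cv2.findContours(m,0,1)[0],key=cv2.contourArea)
w=np.float32([onz(b,u,v,22)[:2] for u,v in c[:,0]]); print(cv2.minAreaRect(w))
E
```

```text
[573.3 125.8 220.8] [[-0.002, -0.638, 0.77], [0.0, 0.77, 0.638], [-1.0, 0.001, -0.001]] 5.65 11.224619021268623
((421.4820861816406, 376.1546936035156), (268.2833557128906, 141.810791015625), 8.110185623168945)
```

View pics/top2.png

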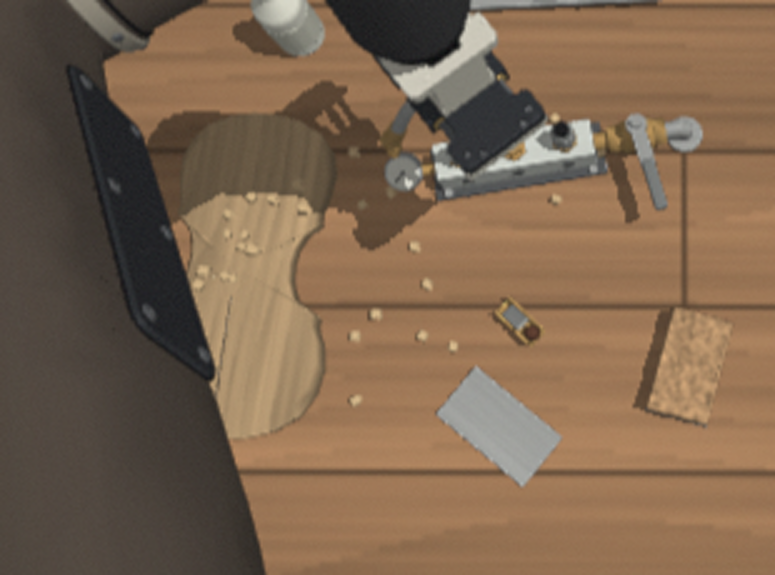

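```bash
python3 - <<'E'
from h import *
b=grab('top')
im=cv2.resize(cv2.imread('pics/top0.png'),(560,420),interpolation=cv2.INTER_AREA)
hsv=cv2.cvtColor(im,cv2.COLOR_BGR2HSV)
m=((hsv[...,1]<104)&(hsv[...,0]>14)&(hsv[...,0]<24)&(hsv[...,2]>110)).astype(np.uint8)*255
m[:,:60]=0;m[:,165:]=0;m[:135]=0;m[285:]=0
m=cv2.morphologyEx(m,cv2.MORPH_OPEN,np.ones((3,3)));m=cv2.morphologyEx(m,cv2.MORPH_CLOSE,np.ones((9,9)))
c=max(cv2.findContours(m,0,1)[0],key=cv2.contourArea)
w=np.float32([onz(b,u,v,22)[:2] for u,v in c[:,0]]); print(cv2.minAreaRect(w))
E
```

```text
((462.5492858886719, 395.9814758300781), (207.63699340820312, 352.7091369628906), 84.83586120605469)
```

move_arm(steps=[{"dp":[5,8,10],"twist":5},{"dp":[15,18,22],"twist":11},{"dp":[28,22,28],"twist":13},{"dp":[36,22,28],"twist":13},{"dp":[38,22,28],"twist":13},{"dp":[38,22,28],"twist":13}])

```text
t: 6.45
tcp_pos: [597.0, 120.8, 177.9]
tcp_rot: [1.458, 1.493, 2.0]
contact_force: [-0.2, -0.3, -0.8]
gripper_width: 11.1
```

```bash
python3 - <<'E'
from h import *
a=grab('scene');b=grab('top')
p,R,s=tool(); print(p.round(1),R.round(3).tolist(),s['t'],s['gripper_width'])
def c(f,x0,y0,w,h,k): return cv2.resize(f['color'][y0:y0+h,x0:x0+w],(w*k,h*k),interpolation=cv2.INTER_CUBIC)
save('above',np.hstack([c(a,330,150,70,110,5),c(b,165,105,85,110,5)]))
for z in (76,87,100,115):
  for P in ([580.5,161,z],[p[0],p[1],z]): print(z,np.round(proj(a,P),1),np.round(proj(b,P),1))
E
```

```text
[597.3 121.  178.3] [[-0.031, -0.515, 0.857], [0.071, 0.854, 0.516], [-0.997, 0.077, 0.01]] 6.55 10.941811430709054
76 [365.6 227.1] [202.6 158.8]
76 [354.5 234. ] [218.4 152.6]
87 [366.  223.5] [201.8 157.4]
87 [354.9 230.3] [217.7 151.2]
100 [366.5 219.1] [200.7 155.7]
100 [355.3 225.9] [216.8 149.4]
115 [367.2 214.1] [199.5 153.7]
115 [355.9 220.8] [215.8 147.4]
```

View pics/above.png

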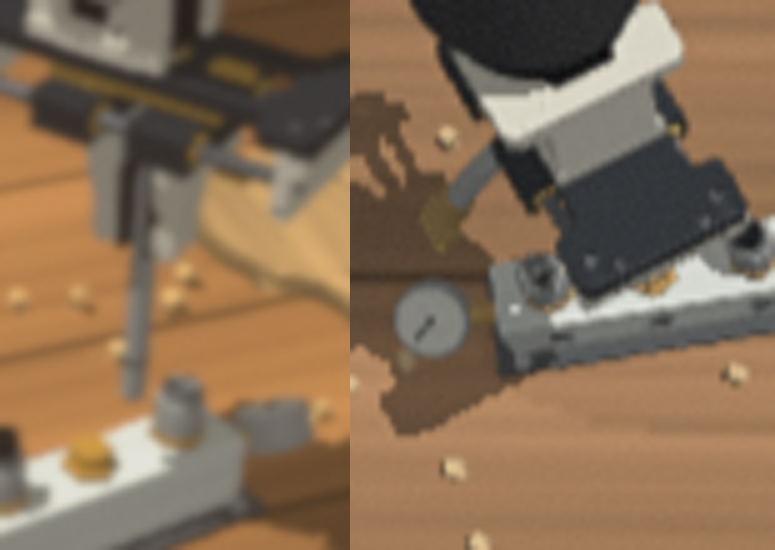

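```bash
python3 - <<'E'
from h import *
p,R,s=tool(); print(s['qpos'].round(3),s['contact_force'].round(1),np.degrees(np.arctan2(p[1],p[0])))
E
```

```text
[ 0.469  0.298 -0.156 -0.086 -1.113 -3.03 ] [ 0.2 -0.1 -0.8] 11.453800882849832
```

move_arm(steps=[{"dp":[-10,0,0],"twist":-5},{"dp":[-25,0,0],"twist":-15},{"dp":[-40,0,0],"twist":-25},{"dp":[-45,0,0],"twist":-35},{"dp":[-45,0,0],"twist":-45},{"dp":[-45,0,0],"twist":-55},{"dp":[-45,0,0],"twist":-65},{"dp":[-45,0,0],"twist":-75}])

```text
t: 7.55
tcp_pos: [598.7, 118.1, 223.9]
tcp_rot: [0.118, 1.493, 1.976]
contact_force: [0.4, 0.6, -0.5]
gripper_width: 11.3
```

```bash
cat > st.py <<'E'
from h import *
p,R,s=tool(); z=R[:,2]
print('t',round(s['t'],2),'p',p.round(1),'q',s['qpos'].round(3),'yaw',np.degrees(np.arctan2(z[1],z[0])).round(1),'x',R[:,0].round(4),'F',np.round(s['contact_force'],1),'w',round(s['gripper_width'],1))
print('y',R[:,1].round(3),'z',z.round(3))
E
python3 st.py
```

```text
t 7.55 p [598.7 118.1 223.9] q [ 0.463  0.267 -0.094 -0.083 -1.207 -1.718] yaw 106.4 x [-0.0305  0.0712 -0.997 ] F [ 0.4  0.6 -0.5] w 11.3
y [-0.959 -0.283  0.009] z [-0.282  0.956  0.077]
```

move_arm(steps=[{"dp":[0,0,0],"twist":-8},{"dp":[0,0,0],"twist":-18},{"dp":[0,0,0],"twist":-28},{"dp":[0,0,0],"twist":-38},{"dp":[0,0,0],"twist":-48},{"dp":[0,0,0],"twist":-58},{"dp":[0,0,0],"twist":-68},{"dp":[0,0,0],"twist":-78}])

```text
t: 8.55
tcp_pos: [598.8, 118.4, 224.6]
tcp_rot: [-1.263, 1.493, 1.963]
contact_force: [0.4, -0.6, -0.3]
gripper_width: 11.2
```

move_arm(steps=[{"dp":[0,0,0],"twist":-10},{"dp":[0,0,0],"twist":-20},{"dp":[0,0,0],"twist":-30},{"dp":[0,0,0],"twist":-40},{"dp":[0,0,0],"twist":-50},{"dp":[0,0,0],"twist":-60},{"dp":[0,0,0],"twist":-70},{"dp":[0,0,0],"twist":-80}])

```text
t: 9.55
tcp_pos: [598.8, 118.6, 225.2]
tcp_rot: [-2.678, 1.493, 1.951]
contact_force: [0.1, 0.2, -0.8]
gripper_width: 11.1
```

move_arm(steps=[{"dp":[0,0,0],"twist":-10},{"dp":[0,0,0],"twist":-20},{"dp":[0,0,0],"twist":-30},{"dp":[0,0,0],"twist":-40},{"dp":[0,0,0],"twist":-50},{"dp":[0,0,0],"twist":-60},{"dp":[0,0,0],"twist":-70},{"dp":[0,0,0],"twist":-80}])

```text
t: 10.55
tcp_pos: [598.8, 118.9, 225.9]
tcp_rot: [2.19, 1.493, 1.938]
contact_force: [-0.7, 0.3, 0.2]
gripper_width: 11.5
```

```bash
python3 st.py
```

```text
t 10.55 p [598.8 118.9 225.9] q [ 0.465  0.264 -0.093 -0.082 -1.207  2.454] yaw -14.4 x [-0.0277  0.0721 -0.997 ] F [-0.7  0.3  0.2] w 11.5
y [0.25  0.966 0.063] z [ 0.968 -0.248 -0.045]
```

move_arm(steps=[{"dp":[0,0,0],"twist":-10},{"dp":[0,0,0],"twist":-20},{"dp":[0,0,0],"twist":-30},{"dp":[0,0,0],"twist":-36},{"dp":[0,0,0],"twist":-40},{"dp":[0,0,0],"twist":-40}])

```text
t: 11.3
tcp_pos: [586.5, 140.5, 227.8]
tcp_rot: [1.322, 1.532, 1.731]
contact_force: [-1.2, 0.0, -0.5]
gripper_width: 11.0
```

```bash
python3 st.py
```

```text
t 11.3 p [586.5 140.5 227.8] q [ 0.535  0.239 -0.138 -0.039 -1.18   3.03 ] yaw 23.4 x [-0.0061  0.0378 -0.9993] F [-1.2  0.  -0.5] w 11.0
y [-0.398  0.917  0.037] z [0.918 0.397 0.009]
```

move_arm(steps=[{"dp":[0,0,0],"twist":-4},{"dp":[0,0,0],"twist":-6},{"dp":[0,0,0],"twist":-6},{"dp":[0,0,0],"twist":-6}])

```text
t: 11.8
tcp_pos: [575.5, 156.8, 227.9]
tcp_rot: [0.148, 1.554, 0.629]
contact_force: [0.1, -0.1, -1.3]
gripper_width: 10.9
```

```bash
python3 st.py
```

```text
t 11.8 p [575.5 156.8 227.9] q [ 5.930e-01  2.200e-01 -1.780e-01 -1.000e-03 -1.156e+00  3.030e+00] yaw 27.6 x [ 0.0135  0.0098 -0.9999] F [ 0.1 -0.1 -1.3] w 10.9
y [-0.463  0.887  0.002] z [0.886 0.463 0.017]
```

move_arm(steps=[{"dp":[5,1,3],"twist":1.3},{"dp":[20,1,5.5],"twist":1.3},{"dp":[38,1,5.5],"twist":1.3},{"dp":[47,1,5.5],"twist":1.3},{"dp":[50,1,5.5],"twist":1.3},{"dp":[50,1,5.5],"twist":1.3}])

```text
t: 12.55
tcp_pos: [580.8, 160.8, 178.0]
tcp_rot: [0.164, 1.554, 0.622]
contact_force: [0.2, -0.5, -1.3]
gripper_width: 11.1
```

```bash
python3 st.py; python3 - <<'E'
from h import *
a=grab('scene');b=grab('top');p,R,s=tool()
def c(f,x0,y0,w,h,k): return cv2.resize(f['color'][y0:y0+h,x0:x0+w],(w*k,h*k),interpolation=cv2.INTER_CUBIC)
save('above2',np.hstack([c(a,335,150,65,100,6),c(b,160,110,68,100,6)]))
for z in (76,88,100,115):
  for P in ([580.5,161,z],[p[0],p[1],z]): print(z,np.round(proj(a,P),1),np.round(proj(b,P),1))
im=a['color'].astype(int)
for v in range(200,226,3):
    r=im[v,350:385]; sat=r.max(1)-r.min(1); u=np.where((sat<30))[0]+350; print(v,u)
E
```

```text
t 12.55 p [580.8 160.8 178. ] q [ 5.940e-01  2.670e-01 -2.350e-01 -1.000e-03 -1.052e+00  3.007e+00] yaw 26.3 x [ 0.0136  0.0098 -0.9999] F [ 0.2 -0.5 -1.3] w 11.1
y [-0.442  0.897  0.003] z [0.897 0.442 0.017]
76 [365.6 227.1] [202.6 158.8]
76 [365.6 227.2] [202.7 158.6]
88 [366.  223.1] [201.7 157.3]
88 [366.1 223.2] [201.8 157.1]
100 [366.5 219.1] [200.7 155.7]
100 [366.6 219.2] [200.8 155.6]
115 [367.2 214.1] [199.5 153.7]
115 [367.2 214.2] [199.5 153.6]
200 [368 369 370 371]
203 [368 369 370]
206 [367 368 369]
209 [367 368 369]
212 [366 367 368 369]
215 [366 367 368]
218 [366 367 368]
221 [365 366 367]
224 []
```

View pics/above2.png

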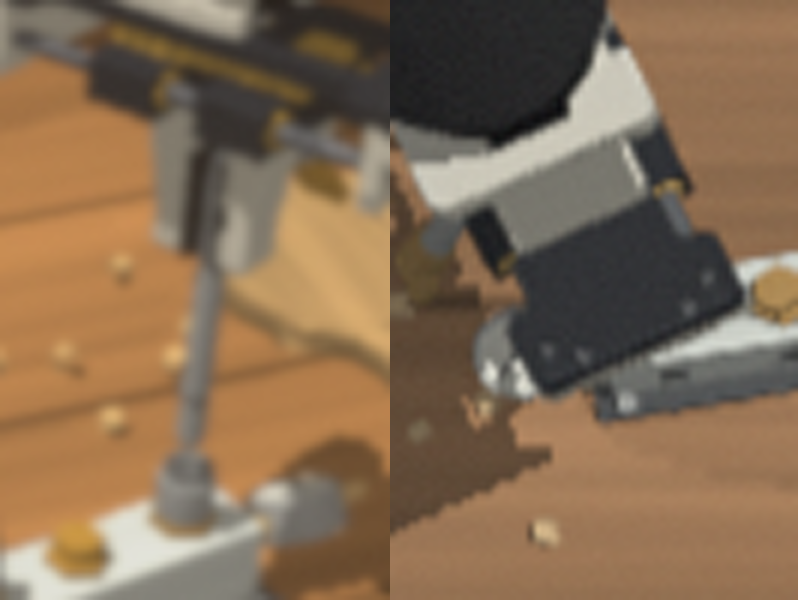

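move_arm(steps=[{"dp":[0,1.5,0],"twist":0},{"dp":[4,1.5,0],"twist":0},{"dp":[8,1.5,0],"twist":0},{"dp":[12,1.5,0],"twist":0},{"dp":[16,1.5,0],"twist":0},{"dp":[18,1.5,0],"twist":0},{"dp":[18,1.5,0],"twist":0}])

```text
t: 13.52
tcp_pos: [579.8, 162.4, 160.1]
tcp_rot: [0.203, 1.554, 0.661]
contact_force: [-2.3, 0.7, -0.2]
gripper_width: 11.2
```

```bash
python3 st.py
```

```text
t 13.53 p [579.8 162.4 160.1] q [ 5.970e-01  2.820e-01 -2.580e-01 -1.000e-03 -1.014e+00  3.004e+00] yaw 26.3 x [ 0.0129  0.01   -0.9999] F [-2.3  0.7 -0.2] w 11.2
y [-0.442  0.897  0.003] z [0.897 0.442 0.016]
```

move_arm(steps=[{"dp":[0,0,-1],"twist":0},{"dp":[2,0,-1],"twist":0},{"dp":[4,0,-1],"twist":0},{"dp":[6,0,-1],"twist":0},{"dp":[6,0,-1],"twist":0}])

```text
t: 14.15
tcp_pos: [578.4, 162.5, 154.4]
tcp_rot: [0.268, 1.554, 0.727]
contact_force: [-3.9, 3.5, 1.7]
gripper_width: 10.8
```

```bash
python3 st.py; python3 - <<'E'
from h import *
a=grab('scene')
save('in1',a['color'][170:260,320:420],6)
E
```

```text
t 14.15 p [578.4 162.5 154.4] q [ 5.970e-01  2.850e-01 -2.680e-01 -3.000e-03 -1.002e+00  3.004e+00] yaw 26.2 x [ 0.0125  0.0111 -0.9999] F [-3.9  3.5  1.7] w 10.8
y [-0.442  0.897  0.004] z [0.897 0.442 0.016]
```

View pics/in1.png

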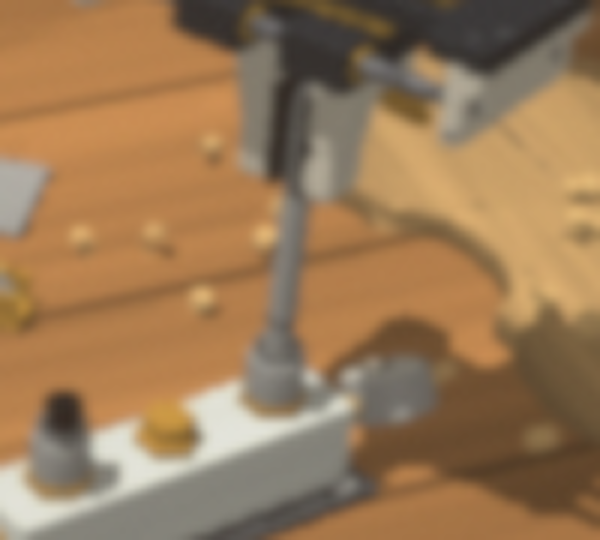

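move_arm(steps=[{"dp":[0,2,-0.5],"twist":0},{"dp":[2,2,-0.5],"twist":0},{"dp":[4,2,-0.5],"twist":0},{"dp":[5,2,-0.5],"twist":0}])

```text
t: 14.7
tcp_pos: [578.1, 164.1, 151.5]
tcp_rot: [0.172, 1.552, 0.631]
contact_force: [-4.5, -0.9, 12.5]
gripper_width: 11.1
```

```bash
python3 st.py
```

```text
t 14.7 p [578.1 164.1 151.5] q [ 6.01e-01  2.86e-01 -2.74e-01 -1.00e-03 -9.92e-01  3.00e+00] yaw 26.3 x [ 0.0152  0.0111 -0.9998] F [-4.5 -0.9 12.5] w 11.1
y [-0.443  0.896  0.003] z [0.896 0.443 0.019]
```

move_arm(steps=[{"dp":[2,0,-1.5],"twist":0},{"dp":[4,0,-1.5],"twist":0},{"dp":[6,0,-1.5],"twist":0},{"dp":[8,0,-1.5],"twist":0},{"dp":[8,0,-1.5],"twist":0}])

```text
t: 15.32
tcp_pos: [577.7, 163.6, 144.7]
tcp_rot: [0.132, 1.55, 0.591]
contact_force: [-2.0, 0.6, 5.7]
gripper_width: 11.1
```

```bash
python3 st.py
```

```text
t 15.32 p [577.7 163.6 144.7] q [ 0.601  0.29  -0.286  0.    -0.974  2.999] yaw 26.3 x [ 0.0173  0.0116 -0.9998] F [-2.   0.6  5.7] w 11.1
y [-0.443  0.896  0.003] z [0.896 0.443 0.021]
```

move_arm(steps=[{"dp":[1.5,0,-0.5],"twist":0},{"dp":[3,0,-0.5],"twist":0},{"dp":[4.5,0,-0.5],"twist":0},{"dp":[6,0,-0.5],"twist":0},{"dp":[6,0,-0.5],"twist":0}])

```text
t: 15.95
tcp_pos: [578.1, 163.6, 141.2]
tcp_rot: [0.081, 1.548, 0.541]
contact_force: [-6.6, 1.0, 16.2]
gripper_width: 10.9
```

```bash
python3 st.py
```

```text
t 15.95 p [578.1 163.6 141.2] q [ 6.020e-01  2.930e-01 -2.920e-01  2.000e-03 -9.630e-01  2.999e+00] yaw 26.4 x [ 0.0199  0.0119 -0.9997] F [-6.6  1.  16.2] w 10.9
y [-0.444  0.896  0.002] z [0.896 0.444 0.023]
```

move_arm(steps=[{"dp":[3,0,-1],"twist":0},{"dp":[5,0,-1],"twist":0},{"dp":[5,0,-1],"twist":0}])

```text
t: 16.32
tcp_pos: [578.7, 163.2, 141.0]
tcp_rot: [0.006, 1.543, 0.468]
contact_force: [-11.6, 0.2, 31.3]
gripper_width: 11.3
```

```bash
python3 st.py; python3 - <<'E'
from h import *
a=grab('scene');b=grab('top')
def c(f,x0,y0,w,h,k): return cv2.resize(f['color'][y0:y0+h,x0:x0+w],(w*k,h*k),interpolation=cv2.INTER_CUBIC)
save('home',np.hstack([c(a,335,165,60,85,6),c(b,160,115,68,85,6)]))
E
```

```text
t 16.32 p [578.7 163.2 141. ] q [ 0.602  0.291 -0.296  0.004 -0.956  2.999] yaw 26.5 x [ 0.0244  0.0123 -0.9996] F [-11.6   0.2  31.3] w 11.3
y [-0.446  0.895  0.   ] z [0.895 0.445 0.027]
```

View pics/home.png

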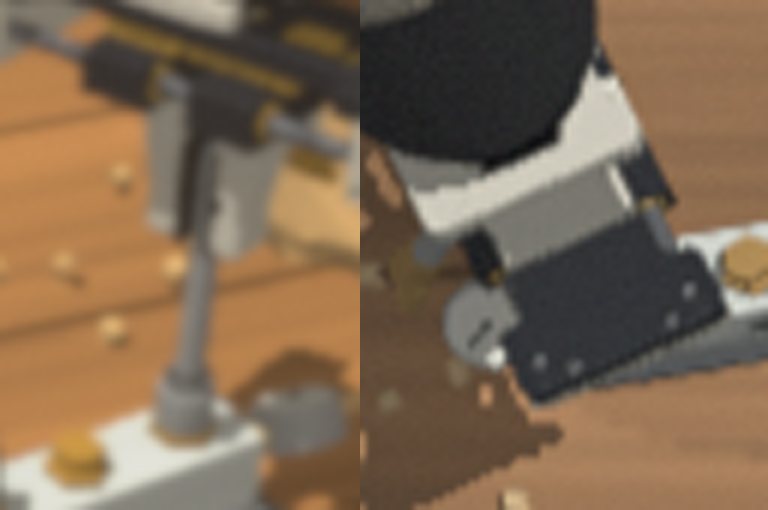

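move_arm(steps=[{"dp":[0,0,-1],"twist":0},{"dp":[0,0,-1],"twist":0}])

```text
t: 16.68
tcp_pos: [577.7, 162.8, 141.6]
tcp_rot: [0.004, 1.543, 0.466]
contact_force: [-5.2, 1.8, 8.8]
gripper_width: 11.1
```

move_arm(steps=[{"dp":[0,0,0],"twist":0},{"dp":[0,0,0],"twist":0},{"dp":[0,0,0],"twist":0},{"dp":[0,0,0],"twist":0},{"dp":[0,0,0],"twist":0}], grip=60)

```text
t: 17.3
tcp_pos: [577.7, 162.7, 141.5]
tcp_rot: [0.0, 1.543, 0.462]
contact_force: [0.8, -0.3, -0.3]
gripper_width: 55.4
```

move_arm(steps=[{"dp":[-5,0,0],"twist":0},{"dp":[-25,0,0],"twist":0},{"dp":[-60,0,0],"twist":0},{"dp":[-100,0,0],"twist":0},{"dp":[-130,20,0],"twist":8},{"dp":[-140,50,0],"twist":18},{"dp":[-140,50,0],"twist":28},{"dp":[-140,50,0],"twist":38}])

```text
t: 18.3
tcp_pos: [551.8, 206.2, 282.2]
tcp_rot: [0.677, 1.542, 0.471]
contact_force: [-0.4, 0.1, 0.1]
gripper_width: 60.0
```

```bash
python3 st.py
```

```text
t 18.3 p [551.8 206.2 282.2] q [ 0.694  0.169 -0.122  0.007 -1.252  2.24 ] yaw -11.8 x [ 0.0256  0.013  -0.9996] F [-0.4  0.1  0.1] w 60.0
y [0.204 0.979 0.018] z [ 0.979 -0.205  0.022]
```

move_arm(steps=[{"dp":[0,-20,4],"twist":8},{"dp":[0,-50,10],"twist":18},{"dp":[0,-85,16],"twist":28},{"dp":[0,-120,23],"twist":38},{"dp":[0,-155,30],"twist":48},{"dp":[0,-190,36],"twist":58},{"dp":[0,-225,42],"twist":68},{"dp":[0,-243,46],"twist":78}], grip=60)

```text
t: 19.3
tcp_pos: [546.9, -42.6, 279.4]
tcp_rot: [2.037, 1.542, 0.462]
contact_force: [-0.0, 0.7, -0.5]
gripper_width: 59.8
```

move_arm(steps=[{"dp":[0,0,0],"twist":10},{"dp":[0,0,0],"twist":20},{"dp":[0,0,0],"twist":30},{"dp":[0,0,0],"twist":40},{"dp":[0,0,0],"twist":50},{"dp":[0,0,0],"twist":60},{"dp":[0,0,0],"twist":70},{"dp":[0,0,0],"twist":80}])

```text
t: 20.3
tcp_pos: [546.9, -42.6, 279.9]
tcp_rot: [-2.85, 1.541, 0.456]
contact_force: [0.1, 0.4, -0.2]
gripper_width: 60.1
```

move_arm(steps=[{"dp":[0,0,0],"twist":10},{"dp":[0,0,0],"twist":20},{"dp":[0,0,0],"twist":30},{"dp":[0,0,0],"twist":40},{"dp":[0,0,0],"twist":50},{"dp":[0,0,0],"twist":60},{"dp":[0,0,0],"twist":70},{"dp":[0,0,0],"twist":80}])

```text
t: 21.3
tcp_pos: [546.8, -42.7, 280.3]
tcp_rot: [-1.452, 1.541, 0.452]
contact_force: [-0.4, 0.0, 0.3]
gripper_width: 60.0
```

```bash
python3 st.py; python3 - <<'E'
from h import *
a=grab('scene');b=grab('top')
def c(f,x0,y0,w,h,k): return cv2.resize(f['color'][y0:y0+h,x0:x0+w],(w*k,h*k),interpolation=cv2.INTER_CUBIC)
save('home2',np.hstack([c(a,325,160,75,90,5),c(b,140,110,80,90,5)]))
E
```

```text
t 21.3 p [546.8 -42.7 280.3] q [ 0.275  0.102 -0.201 -0.006 -1.239 -1.511] yaw 109.1 x [ 0.0272  0.0132 -0.9995] F [-0.4  0.   0.3] w 60.0
y [-0.944 -0.328 -0.03 ] z [-0.328  0.945  0.004]
```

View pics/home2.png

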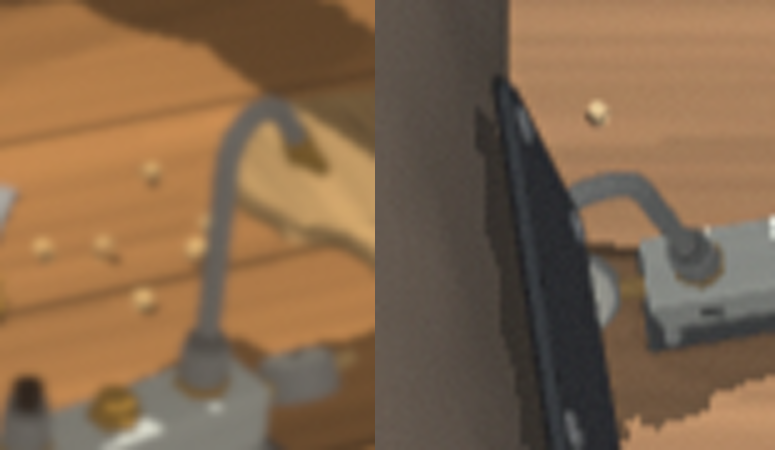

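```bash
python3 - <<'E'
from h import *
a=grab('scene')
o=onz(a,155.2,224,105); print('orig via scene only',o, np.degrees(np.arctan2(o[1]+304,o[0]-499.5)))
im=a['color'].astype(int)
# brass mask near nozzle
hsv=cv2.cvtColor(a['color'],cv2.COLOR_RGB2HSV)[180:200,378:395]
print(hsv[...,1]); 
for uv in ((387,193),(388,193),(386.5,191.5)):
    n=onz(a,*uv,144); print(n.round(1),np.degrees(np.arctan2(n[1]-161,n[0]-580.5)).round(1),np.hypot(n[1]-161,n[0]-580.5).round(1))
t=np.radians(116.7)
for r,z in((75,144),(70,150)):print(proj(a,[580.5+r*np.cos(t),161+r*np.sin(t),z]))
E
```

```text
orig via scene only [ 430.606049 -334.933215  105.      ] -155.82003669059281
[[ 49  43  46  61  82 103 120 126 125 126 125 124 123 122 121 121 122]
 [ 31  29  31  34  53  82 105 118 123 124 124 123 124 123 119 122 121]
 [ 31  31  29  31  40  66  95 115 121 122 122 122 123 123 122 120 120]
 [ 55  53  38  32  34  53  84 110 120 124 124 122 124 125 120 120 119]
 [ 91  90  69  40  32  43  69 102 119 123 124 125 123 122 123 124 121]
 [115 112  94  59  36  32  51  86 117 123 124 125 124 124 122 123 124]
 [121 119 108  82  45  32  39  73 113 125 123 123 124 123 122 125 124]
 [121 122 119 104  68  42  46  77 117 129 125 123 124 124 123 123 123]
 [121 123 124 120  98  76  81 108 136 139 130 125 122 124 124 123 124]
 [123 122 125 128 130 126 132 144 154 149 136 129 123 123 123 124 123]
 [123 123 124 128 138 151 159 160 162 159 144 133 125 123 123 124 124]
 [123 122 123 126 134 145 157 162 163 163 153 141 129 125 124 124 123]
 [123 123 122 125 130 137 145 149 156 161 159 148 134 126 124 124 124]
 [122 124 123 123 125 129 133 136 138 145 153 151 139 129 125 123 123]
 [123 124 123 123 123 125 125 127 129 132 137 140 133 128 124 124 124]
 [122 123 123 123 123 123 124 125 125 125 128 128 127 125 124 124 124]
 [122 123 123 123 123 123 123 123 123 124 125 125 124 124 124 125 123]
 [123 122 122 123 123 123 125 123 123 122 122 124 123 124 124 123 123]
 [124 123 123 123 123 123 123 123 124 122 122 123 124 123 123 122 123]
 [123 123 123 123 123 123 123 122 123 123 123 123 123 123 123 123 124]]
[550.  231.1 144. ] 113.5 76.5
[550.9 233.5 144. ] 112.2 78.3
[543.1 233.8 144. ] 117.2 81.9
(np.float64(385.2539899826396), np.float64(192.60687058802006))
(np.float64(384.46141772825456), np.float64(191.29186913565465))
```

move_arm(steps=[{"dp":[25,1,0],"twist":2.7},{"dp":[70,2,0],"twist":2.7},{"dp":[120,4,-1],"twist":2.7},{"dp":[165,5,-1],"twist":2.7},{"dp":[200,6,-1],"twist":2.7},{"dp":[225,7,-1],"twist":2.7},{"dp":[236,7,-1],"twist":2.7},{"dp":[236,7,-1],"twist":2.7}])

```text
t: 22.45
tcp_pos: [547.0, -42.9, 43.9]
tcp_rot: [-1.414, 1.542, 0.455]
contact_force: [-0.4, 1.2, 0.4]
gripper_width: 59.8
```

```bash
python3 st.py
```

```text
t 22.45 p [547.  -42.9  43.9] q [ 0.275  0.331 -0.509 -0.008 -0.703 -1.542] yaw 107.1 x [ 0.0263  0.0128 -0.9996] F [-0.4  1.2  0.4] w 59.8
y [-0.956 -0.293 -0.029] z [-0.293  0.956  0.005]
```

Close on the lever with a light grip.

move_arm(steps=[{"dp":[0,0,0],"twist":0},{"dp":[0,0,0],"twist":0},{"dp":[0,0,0],"twist":0},{"dp":[0,0,0],"twist":0},{"dp":[0,0,0],"twist":0},{"dp":[0,0,0],"twist":0}], grip=0, grip_force=20)

```text
t: 23.2
tcp_pos: [547.0, -42.8, 44.0]
tcp_rot: [-1.414, 1.542, 0.454]
contact_force: [-0.1, 0.3, 2.1]
gripper_width: 14.1
```

```bash
python3 st.py; python3 - <<'E'
from h import *
# arc waypoints about the hinge in tool axes
p,R,s=tool(); h=np.array([614.4,-23.2]); g=(p+R@[-18.8,0,0])[:2]; r=np.linalg.norm(g-h)
print('grasp',g.round(1),'r',r,'ang',np.degrees(np.arctan2(*(g-h)[::-1])))
for d in range(10,101,10):
    c,S=np.cos(np.radians(d)),np.sin(np.radians(d)); n=h+np.array([[c,-S],[S,c]])@(g-h)
    print(d,(R.T@np.r_[n-g,0]).round(1),n.round(1))
E
```

```text
t 23.2 p [547.  -42.8  44. ] q [ 0.275  0.331 -0.508 -0.008 -0.703 -1.542] yaw 107.1 x [ 0.0263  0.0129 -0.9996] F [-0.1  0.3  2.1] w 14.1
y [-0.956 -0.293 -0.029] z [-0.293  0.956  0.005]
grasp [546.5 -43.1] r 70.75753272944809 ang -163.67502667855186
10 [ -0.   -0.9 -12.3] [551.  -54.6]
20 [  0.   -4.  -24.3] [557.4 -65.1]
30 [  0.1  -9.  -35.5] [565.5 -74.4]
40 [  0.3 -16.  -45.7] [575.2 -82.1]
50 [  0.5 -24.6 -54.5] [586. -88.]
60 [  0.7 -34.6 -61.7] [597.7 -92. ]
70 [  1.  -45.7 -67.1] [609.9 -93.8]
80 [  1.3 -57.6 -70.4] [622.2 -93.5]
90 [  1.7 -69.8 -71.7] [634.3 -91.1]
100 [  2.1 -82.1 -70.7] [645.8 -86.6]
```

move_arm(steps=[{"dp":[0,0,-5],"twist":-4},{"dp":[0,-1,-12],"twist":-10},{"dp":[0,-2,-18],"twist":-15},{"dp":[0,-4,-24],"twist":-20},{"dp":[0,-6,-30],"twist":-25},{"dp":[0,-9,-35.5],"twist":-30},{"dp":[0,-12,-41],"twist":-35},{"dp":[0,-16,-46],"twist":-40}])

```text
t: 24.2
tcp_pos: [576.0, -81.2, 44.1]
tcp_rot: [-2.083, 1.541, 0.487]
contact_force: [-0.5, 8.0, 0.3]
gripper_width: 13.6
```

```bash
python3 st.py; python3 - <<'E'
from h import *
p,R,s=tool(); h=np.array([614.4,-23.2]); g=(p+R@[-18.8,0,0])[:2]; r=np.linalg.norm(g-h)
print('grasp',g.round(1),'r',r,'ang',np.degrees(np.arctan2(*(g-h)[::-1])))
for d in range(10,61,10):
    c,S=np.cos(np.radians(d)),np.sin(np.radians(d)); n=h+np.array([[c,-S],[S,c]])@(g-h)*70.8/r
    print(d,(R.T@np.r_[n-g,0]).round(1),n.round(1))
E
```

```text
t 24.2 p [576.  -81.2  44.1] q [ 0.19   0.375 -0.431 -0.013 -0.735 -0.752] yaw 147.2 x [ 0.0265  0.014  -0.9996] F [-0.5  8.   0.3] w 13.6
y [-0.541 -0.841 -0.026] z [-0.841  0.541 -0.015]
grasp [575.5 -81.5] r 70.07247066855474 ang -123.7348574167307
10 [  0.2  -0.1 -12.3] [585.9 -88. ]
20 [  0.4  -3.1 -24.3] [597.6 -92. ]
30 [  0.7  -8.2 -35.5] [609.8 -93.8]
40 [  1.1 -15.1 -45.8] [622.1 -93.6]
50 [  1.4 -23.6 -54.6] [634.2 -91.2]
60 [  1.8 -33.6 -61.9] [645.7 -86.7]
```

move_arm(steps=[{"dp":[0,0,-6],"twist":-5},{"dp":[0,0,-12],"twist":-10},{"dp":[0,-1,-18],"twist":-15},{"dp":[0,-3,-24],"twist":-20},{"dp":[0,-5,-30],"twist":-25},{"dp":[0,-8,-35.5],"twist":-30},{"dp":[0,-12,-41],"twist":-35},{"dp":[0,-15,-46],"twist":-40}])

```text
t: 25.2
tcp_pos: [621.7, -91.5, 44.2]
tcp_rot: [-2.677, 1.542, 0.593]
contact_force: [-3.5, 14.0, 0.2]
gripper_width: 14.0
```

```bash
python3 st.py; python3 - <<'E'
from h import *
p,R,s=tool(); h=np.array([614.4,-23.2]); g=(p+R@[-18.8,0,0])[:2]
print('grasp',g.round(1),'ang',np.degrees(np.arctan2(*(g-h)[::-1])))
E
```

```text
t 25.2 p [621.7 -91.5  44.2] q [ 0.156  0.439 -0.319 -0.017 -0.786 -0.016] yaw -172.6 x [ 0.024   0.0162 -0.9996] F [-3.5 14.   0.2] w 14.0
y [ 0.128 -0.992 -0.013] z [-0.991 -0.128 -0.026]
grasp [621.2 -91.8] ang -84.31830143144659
```

move_arm(steps=[{"dp":[0,-2,-2],"twist":-2},{"dp":[0,-2,-4],"twist":-3},{"dp":[0,-2,-6],"twist":-5},{"dp":[0,-2,-8],"twist":-6},{"dp":[0,-2.5,-9],"twist":-6},{"dp":[0,-2.5,-9],"twist":-6}])

```text
t: 25.95
tcp_pos: [624.9, -90.3, 43.8]
tcp_rot: [-2.595, 1.551, 0.777]
contact_force: [-14.2, -7.6, 10.8]
gripper_width: 14.3
```

```bash
python3 st.py; python3 - <<'E'
from h import *
p,R,s=tool(); h=np.array([614.4,-23.2]); g=(p+R@[-18.8,0,0])[:2]
print('grasp',g.round(1),'ang',np.degrees(np.arctan2(*(g-h)[::-1])))
E
```

```text
t 25.95 p [624.9 -90.3  43.8] q [ 0.158  0.448 -0.305 -0.016 -0.802  0.084] yaw -166.8 x [ 0.0142  0.0139 -0.9998] F [-14.2  -7.6  10.8] w 14.3
y [ 0.229 -0.973 -0.01 ] z [-0.973 -0.229 -0.017]
grasp [624.6 -90.6] ang -81.40167418132455
```

move_arm(steps=[{"dp":[0,0,-3],"twist":2},{"dp":[0,0,-5],"twist":2},{"dp":[0,0,-5],"twist":2}])

```text
t: 26.32
tcp_pos: [624.7, -90.5, 43.7]
tcp_rot: [-2.15, 1.557, 1.186]
contact_force: [-15.7, -2.0, 14.5]
gripper_width: 13.8
```

```bash
python3 st.py; python3 - <<'E'
from h import *
p,R,s=tool(); h=np.array([614.4,-23.2]); g=(p+R@[-18.8,0,0])[:2]
print('grasp',g.round(1),'ang',np.degrees(np.arctan2(*(g-h)[::-1])))
E
```

```text
t 26.32 p [624.7 -90.5  43.7] q [ 0.158  0.452 -0.298 -0.016 -0.814  0.048] yaw -168.9 x [ 0.0051  0.0126 -0.9999] F [-15.7  -2.   14.5] w 13.8
y [ 0.193 -0.981 -0.011] z [-0.981 -0.193 -0.007]
grasp [624.6 -90.7] ang -81.41761724920264
```

move_arm(steps=[{"dp":[0,0,0],"twist":0},{"dp":[0,0,0],"twist":0},{"dp":[0,0,0],"twist":0},{"dp":[0,0,0],"twist":0}], grip=50)

```text
t: 26.82
tcp_pos: [625.0, -90.3, 43.6]
tcp_rot: [-2.165, 1.557, 1.172]
contact_force: [0.1, 0.2, -1.2]
gripper_width: 46.9
```

move_arm(steps=[{"dp":[-10,0,0],"twist":0},{"dp":[-40,0,0],"twist":0},{"dp":[-80,0,0],"twist":0},{"dp":[-120,0,0],"twist":0},{"dp":[-160,30,0],"twist":0},{"dp":[-190,85,0],"twist":0},{"dp":[-200,140,0],"twist":0},{"dp":[-200,195,0],"twist":0}])

```text
t: 27.82
tcp_pos: [662.5, -285.9, 244.1]
tcp_rot: [-2.417, 1.556, 0.92]
contact_force: [0.5, 0.8, -0.2]
gripper_width: 49.9
```

move_arm(steps=[{"dp":[0,50,0],"twist":0},{"dp":[0,100,0],"twist":0},{"dp":[0,150,0],"twist":0},{"dp":[0,180,0],"twist":0},{"dp":[0,200,0],"twist":0},{"dp":[0,200,0],"twist":0}])

```text
t: 28.58
tcp_pos: [700.8, -483.7, 241.4]
tcp_rot: [-2.349, 1.556, 0.986]
contact_force: [0.0, 0.5, -0.2]
gripper_width: 49.7
```

```bash
python3 st.py; python3 - <<'E'
from h import *
a=grab('scene');b=grab('top')
np.save('a.npy',a['color']);np.save('b.npy',b['color'])
def c(f,x0,y0,w,h,k): return cv2.resize(f['color'][y0:y0+h,x0:x0+w],(w*k,h*k),interpolation=cv2.INTER_CUBIC)
A=c(a,265,165,133,130,3); B=c(b,150,120,133,95,3); 
B=np.vstack([B,np.zeros((A.shape[0]-B.shape[0],B.shape[1],3),np.uint8)])
save('final',np.hstack([A,B]))
E
```

```text
t 28.57 p [ 700.8 -483.7  241.4] q [-0.383  0.661  0.549 -0.014 -1.456  0.578] yaw -168.9 x [ 0.008   0.012  -0.9999] F [ 0.   0.5 -0.2] w 49.7
y [ 0.192 -0.981 -0.01 ] z [-0.981 -0.192 -0.01 ]
```

View pics/final.png

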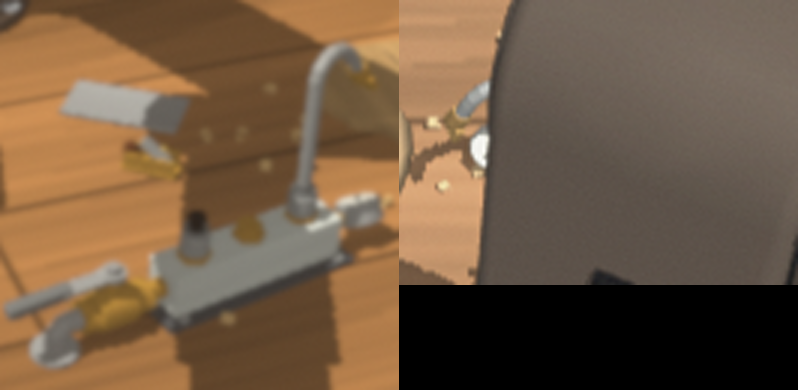

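```bash
python3 - <<'E'
from h import *
a=grab('scene');b=grab('top')
def cen(f,x0,x1,y0,y1,s):
    h=cv2.cvtColor(f['color'],cv2.COLOR_RGB2HSV)[y0:y1,x0:x1].astype(int); m=(h[...,1]>s)&(h[...,0]>13)
    n,l,st,c=cv2.connectedComponentsWithStats(m.astype(np.uint8)); print([(st[i,4],(c[i]+[x0,y0]).round(1)) for i in range(1,n) if st[i,4]>3])
    i=1+np.argmax(st[1:,4]); return c[i]+[x0,y0]
u=cen(a,376,398,182,200,150); v=cen(b,160,178,150,170,140)
n,e=tri(a,u,b,v); d=n[:2]-[580.5,161]
print(n,e,np.degrees(np.arctan2(d[1],d[0])),np.hypot(*d),'want',np.degrees(np.arctan2(396-161,462.5-580.5)))
E
```

```text
[(np.int32(24), array([386.3, 191.1]))]
[]Traceback (most recent call last):
  File "<stdin>", line 7, in <module>
  File "<stdin>", line 6, in cen
    return _wrapfunc(a, 'argmax', axis=axis, out=out, **kwds)
    return bound(*args, **kwds)
ValueError: attempt to get argmax of an empty sequence
```

```bash
python3 - <<'E'
from h import *
a=grab('scene');b=grab('top')
h=cv2.cvtColor(b['color'],cv2.COLOR_RGB2HSV)[150:170,158:180]; print(h[...,1]);
for v in ((168.2,160.5),(168.7,160.7),(169.2,160)):
    n,e=tri(a,(386.3,191.1),b,v); d=n[:2]-[580.5,161]
    print(n.round(1),round(e,1),np.degrees(np.arctan2(d[1],d[0])).round(1),np.hypot(*d).round(1))
E
```

```text
[[114 113 111 112 114 114 112 112 114 112 112 112 114 115 111  68  28   6
    6   5   9  36]
 [113 113 113 114 114 114 113 114 114 114 114 115 113 113  73  16   6   7
    5   6  12  39]
 [113 113 114 112 114 112 113 113 114 113 115 115 113  88  24   5   6   6
    5   7  17  45]
 [113 112 114 112 114 113 115 113 114 114 113 115  93  34   5   5   6   5
    5   9  18  43]
 [113 113 114 113 114 114 115 114 115 116 116 106  42   7   5   5   5   7
   29  77  75  51]
 [114 114 115 114 114 116 114 114 114 116 120  81  10   5   5   4   4  32
   93 110  89  53]
 [114 115 115 113 113 115 115 115 116 117 117  36   6   4   4   6  10  79
  113 117  92  46]
 [115 115 111 113 114 113 114 113 118 120 115  27   6   6   2   8  62 108
  115 114  81  40]
 [115 109 106 105 104 109 114 119 121 123 121  81  20   8   8  47 106 114
  115 116  83  38]
 [110  99  85  84  92 100 112 121 122 125 122 113  90  82  83 107 115 112
  114 114  76  35]
 [106  94  76  73  86  98 112 114 122 124 124 122 122 114 114 119 113 113
  113 110  68  45]
 [107  93  81  80  84  90 109 116 124 123 121 124 122 121 116 116 113 114
  1
[... 165 characters left out ...]
6 114 116 116 107
   61  12  23  47]
 [114 115 115 116 116 114 115 115 117 122 123 128 126 122 116 116 110  62
   14  10  18  44]
 [115 115 115 115 113 115 115 115 116 120 123 121 119 115 115 112  69  13
    8   9  19  39]
 [115 114 117 115 114 115 115 114 115 117 123 119 113 109 112  86  10   8
    5   6  21  41]
 [117 115 115 117 114 116 113 111 108 109 115 111 111 110 113  63  11   4
    5   6  21  46]
 [114 114 116 113 111 112 108 108 106 107 110 107 106 106 110  54   7   4
    5   7  21  42]
 [112 114 114 107 108 107 104 105 109 107 109 105 108 107 110  56   6   5
    4   6  22  49]]
[551.  227.1 150.8] 0.8 114.0 72.3
[550.9 226.5 150.6] 2.0 114.3 71.9
[552.4 225.3 151.6] 2.3 113.6 70.2
```

```bash
python3 -c "
from station import arm
print(arm.job_done())"
```

```text
the job is handed in; nothing more can be done
None
```

The job is handed in at about 29 s. The blow pipe stands upright and fully home in the open end fitting. After that, I swung the valve lever onto its stop, so it lies in line with the manifold.

- **Pipe depth:** The seal gave at about 12 N, then drag was about 6 N. The pipe stopped at the expected depth (tool tip at 141 mm, 141.8 mm predicted) and did not move further under 31 N. The last picture shows it standing by itself; the depth ring itself is too blurred there to check separately.
- **Lever:** It did not move under about 16 N at the stop. The last picture shows it in line with the manifold.
- **Aim:** The checks disagree slightly. The bearing from the fitting to the plate's middle is about 116.7°. The gripper angle puts the nozzle at about 116°, but the two cameras put it at about 114°, good to about 2°. I did not correct this, so the aim may be up to 3° off.
- **Plate:** I never touched it, but I did not measure its position again at the end.
- **Mishap on the way:** The last joint reached its range limit as I first lined up over the fitting, which tilted the tool by about 4°. I turned the gripper round the other way and brought it to within about 1° of vertical before pushing the pipe in.

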